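# Find where the torch screen binds and mark it

### The job

The glass heat screen on the bench sticks somewhere along its rail. Slide it by its red knob towards the brass marker and on, pushing the marker ahead of it, until you feel it bind, and press it there gently for a moment without forcing it; then back the screen off so that a gap of about 20 mm opens to the marker, and let go. The marker must be left showing the tight spot, so only the screen may push it, never the hand; leave the pot, the jar and the paddle where they are.

Things in the scene. Friction and masses are not known exactly. Their poses are not given: they have to be found in the camera images.
- rail: aluminium slide rail fixed on the bench, 580 mm long, 70 mm wide, lips 36 mm high, black end stops. Origin: underside centre, on the bench. Its y axis points along the track, from the screen towards the marker; z up. It never moves during the job
- channel: dark steel channel in the rail's slot, 540 mm long, origin at mid-rail. The tight spot is hidden in it, different each time: it catches the screen with its centre 20 to 110 mm past mid-rail (+y). From there resistance climbs about 1.2 N per mm pushed on, above the ordinary sliding drag. Bound means 4 N of such extra resistance for 0.2 s; over 18 N damages the track
- screen: glass screen in an aluminium frame, 120 mm along the rail, 16 mm thick, top 177 mm above the bench; captive: it slides along rail y only, cannot lift or turn. Origin: its underside centre, 37 mm above the bench; axes as the rail. Takes about 2 N to slide, stays where left, starts 60 to 130 mm behind mid-rail (-y)
- screen_knob (a point): centre of the red knob on top of the screen's middle: upright cylinder 30 mm in diameter, 36 mm tall (from 193 to 229 mm above the bench; this point 211 mm) on a 16 mm steel neck 16 mm tall. To be gripped from above
- screen_edge (a point): middle of the screen's leading end face (+y end), 60 mm from the screen's centre, 47 mm above the bench; axes as the rail
- marker: brass marker block, 24 mm along the rail, 18 mm thick, 30 mm tall, with a yellow disc on a pin (top 101 mm above the bench), captive in the rail ahead of the screen, between it and the tight spot. It slides along rail y only, takes about 1.5 N to push and stays where it is left. Origin: middle of its near (-y) face at its underside
- marker_face (a point): middle of the marker's near face, the one that the screen pushes, 47 mm above the bench; its rail-y distance from screen_edge is the gap between the two
- pot: white ceramic pot, 76 mm across, 75 mm tall, loose on the bench on the far side of the rail. Origin: underside centre
- jar: green glass jar with blue lid, 56 mm across, 75 mm tall, loose on the far side of the rail. Origin: underside centre
- paddle: dark graphite paddle 45 x 70 x 12 mm with a wooden handle 110 mm long towards its -y, lying loose on the near side of the rail. Origin: underside centre of the blade

How it is judged:
On the way, in this order (a step that is already met when the one before it is completed fails the run):
1. the screen, with the marker against its leading end, is pressed into the tight spot with at least 4 N for 0.2 s (contact force between screen and channel above 4 N and y of marker_face in the frame of screen_edge below 0.004 m), for 0.2 s.
2. the screen is backed off, opening a gap of 13 to 27 mm to the marker (y of marker_face in the frame of screen_edge between 0.013 and 0.027 m), for 0.2 s.
At the end, for the whole second after the job is handed in: The screen stands still, free of the tight spot, with a gap of 20 mm (13 to 27 mm) between its leading end and the marker, which stands still where the screen pushed it when it bound (all of step 2 and linear speed of each of screen, marker below 0.01 m/s and contact force between screen and channel below 0.5 N); the robot touches nothing.
It fails at once if the screen is forced into the tight spot with more than 18 N (contact force between screen and channel above 18 N).
It fails at once if the robot touches the marker (contact force between any of the fingers, the arm and marker above 0.5 N).
It fails at once if the pot, jar or paddle is displaced by more than 15 mm (distance of any of pot, jar, paddle from where it was at the start of the episode above 0.015 m).
It also fails if it takes over 61 s, if anything falls off the work surface, if the arm or the gripper's body presses on something with over 40 N, if the wrist force passes 120 N, or if a joint passes its speed limit or range.

### The arm

A 6-joint arm with a two-finger parallel gripper is mounted at the origin on the work surface. World frame = base frame: x ahead of the robot, y to its left, z up, the work surface at z = 0. Lengths are in m, angles in rad, forces in N, time in s.
With the tool pointing down it reaches from about 0.35 to 1 m from the base axis. Payload 7.1 kg.
Tool frame: the origin (TCP) lies between the finger pads; the fingertips stand 14 mm ahead of it and the grasp point (between the pads) lies 5 mm behind it; x points along the fingers, z is the direction in which the jaws open and shut, and the axes are right-handed (so a half turn about x gives the same grasp; the last joint's range is limited). The gripper opens to 85 mm and grips with 20 to 120 N. Pads are 22 mm wide; open, the fingers measure 114 mm over their backs; the gripper's body (76 mm by 85 mm) begins 54 mm behind the grasp point. The pads swing forward as they close: fully open they stand 13 mm farther back than shut.
Start: joints at [-1.154, 0.423, 1.63, -0, 1.089, -0.019], TCP at [0.264, -0.567, 0.245] pointing down, gripper open.
Joint ranges: [-3, 3], [-0.9, 2.11], [0.09, 2.58], [-1.31, 4.45], [0.11, 2.69], [-2.54, 2.54]. Speed limits (rad/s): [2.39, 2.39, 3.01, 3.14, 3.14, 3.14].

### API

Orientations are given as a unit quaternion [x, y, z, w].
In Python, from workcell import ctrl, capture, camera_params gives the robot as it stands. The module is installed in compiled form; this text tells all that it offers.
- The arm moves only by the tool step_arm, never from a script. Its argument "steps" is a list of rows, each an object with "slide": the shift along the tool's x, y, z in cm, a list of three; "delta_rot": the turn, a rotation vector about the tool's x, y, z in rad, a list of three; "fingers": the closure, from -1 (fully open) to 1 (shut). In form: [{"slide": [tx, ty, tz], "delta_rot": [ax, ay, az], "fingers": fingers}, ...]. A call has 1 to 12 rows; each row shifts and turns the commanded pose from where the row before left it, along the tool's axes as they then stand; what a row does not reach is not made up. A row lasts 1/12 s, in which the tool goes at most 41.7 mm and 7.16 degrees, less where a joint would pass 70% of its speed; a pose out of reach is approached as far as the arm can. A call with a gripper value outside its range is refused whole. The fingers move at their own pace and stop on an object; "force" is the grip in N (left out, the last holds). Time passes only in rows, so rows that do not move let the fingers close. It gives the time, the measured TCP pose, the force and the opening at its end, in the units of the state.
- ctrl.sense(): the state, without advancing time (a new reading comes with each control period).
- capture(name): name is "side" or "top"; returns the picture (420x560x3 uint8, blue, green, red); there is no depth.
- camera_params(name): a dict with "fx", "fy", "cx", "cy" (pixels), "view" (4x4, takes a point from world to camera coordinates). Camera axes: x right, y down, z forward; pixel columns grow to the right and rows downward; lengths in m; the calibration is good to about 2 mm. A picture is of the moment at which its call begins. camera_params takes no time and is no camera call.
- ctrl.hand_in(): hands the job in, once; it reports no verdict.
The state is a dict: "time_s": time; "joint_positions": joint angles; "joint_vel": joint speeds; "joint_efforts": joint torques, N m; "position": TCP position; "tcp_rot": TCP orientation; "ft_force": force on the tool from outside, world axes, zero at the start; "torque": the same for the moment, N m; "opening": finger opening in m.
Only numpy, scipy, OpenCV 4.12 (cv2) and the standard library are available. Lean on these libraries where they do the work, as an engineer would, in place of code of your own. Each camera call takes 0.05 s, during which the arm holds its last target. There are 200 camera calls.

## Working session

There is one attempt and no reset: what is moved stays moved. The work goes in short steps, Python scripts to look and compute and a tool call to move; the robot and the scene stay as the last step left them, time stands still between calls to the robot, and variables do not carry over. Pictures are saved under pics/ and viewed, about 8 in all and at most 12, crops included, and the job is handed in when it is done.

Besides the shell and the picture viewer there is one more tool, called as name(argument=value, ...) on one line, values as JSON. step_arm: Moves the arm, as the interface text tells. Its arguments: {"type":"object","properties":{"steps":{"type":"array"},"force":{"type":"number"}},"required":["steps"]}

```bash
mkdir -p pics
python3 - <<'E'
from workcell import ctrl,capture,camera_params
import cv2,numpy as np
for n in("side","top"):
    cv2.imwrite(f"pics/{n}0.png",capture(n))
    p=camera_params(n);print(n,p["fx"],p["fy"],p["cx"],p["cy"]);print(np.round(p["view"],4))
s=ctrl.sense()
for k in("time_s","position","tcp_rot","ft_force","opening"):print(k,s[k])
E
```

```text
side 444.2848724090823 444.2848724090823 289.3780047171265 206.67868066143765
[[-0.9643 -0.2642 -0.017   0.6057]
 [-0.124   0.5075 -0.8527  0.1996]
 [ 0.2339 -0.8201 -0.5222  0.6507]
 [ 0.      0.      0.      1.    ]]
top 398.2526515992361 398.2526515992361 279.8534110683707 213.09265063319984
[[ 0.0075 -0.9997 -0.0238 -0.003 ]
 [-0.9928 -0.0046 -0.1198  0.6395]
 [ 0.1196  0.0245 -0.9925  0.9024]
 [ 0.      0.      0.      1.    ]]
time_s 0.1
position [ 0.26365931 -0.56613499  0.24459892]
tcp_rot [ 0.38035891  0.5966959  -0.37979932  0.59584695]
ft_force [-0.25898415 -0.15764972  0.11282496]
opening 0.08544017428243471
```

View pics/side0.png

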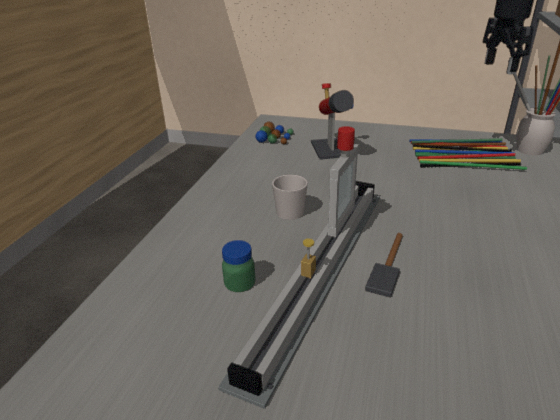

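View pics/top0.png

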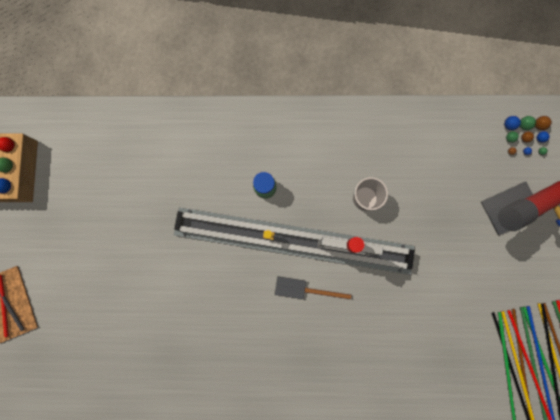

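The side view shows the red knob near (346,138), the marker disc near (308,243) and end stops at (245,378) and (365,188). The top view shows the knob at (356,245), the disc at (268,235) and end stops at (180,221) and (410,258).

```bash
cat > h.py <<'E'
from workcell import ctrl,capture,camera_params
import cv2,numpy as np
from scipy.spatial.transform import Rotation as R
def ray(n,uv):
    p=camera_params(n);V=np.array(p["view"]);d=np.array([(uv[0]-p["cx"])/p["fx"],(uv[1]-p["cy"])/p["fy"],1])
    return -V[:3,:3].T@V[:3,3],V[:3,:3].T@d
def onz(n,uv,z):
    o,d=ray(n,uv);return o+d*(z-o[2])/d[2]
def tri(a,b):
    (o,d),(q,e)=ray("side",a),ray("top",b)
    s=np.linalg.lstsq(np.c_[d,-e],q-o,rcond=None)[0];A=o+d*s[0];B=q+e*s[1]
    return (A+B)/2,np.linalg.norm(A-B)
def blob(im,roi,lo,hi):
    x0,y0,x1,y1=roi;h=cv2.cvtColor(im[y0:y1,x0:x1],cv2.COLOR_BGR2HSV)
    m=cv2.inRange(h,np.array(lo),np.array(hi));n,l,s,c=cv2.connectedComponentsWithStats(m)
    i=1+np.argmax(s[1:,4]);return c[i]+[x0,y0],s[i]+[x0,y0,0,0,0]
E
python3 - <<'E'
from h import *
S=cv2.imread("pics/side0.png");T=cv2.imread("pics/top0.png")
red=((0,170,60),(8,255,255));yel=((20,150,80),(35,255,255))
for nm,c,rs,rt in(("knob",red,(330,122,362,158),(335,230,375,260)),("disc",yel,(296,235,320,252),(255,225,280,245))):
    a,sa=blob(S,rs,*c);b,sb=blob(T,rt,*c);print(nm,a,sa,b,sb,*tri(a,b))
    z=.211 if nm=="knob" else .098
    print(" onz top",onz("top",b,z),"side",onz("side",a,z))
h=cv2.cvtColor(T,cv2.COLOR_BGR2HSV)
# rail: lips bright, white-ish; fit of bright pixels in band
m=((h[...,2]<45)&(np.indices(h.shape[:2])[0]>205)&(np.indices(h.shape[:2])[0]<275)).astype(np.uint8)
for x0,x1 in((170,195),(395,420)):
    q=np.argwhere(m[:,x0:x1]);c=q.mean(0)[::-1]+[x0,0];lo=q.min(0)[::-1]+[x0,0];hi=q.max(0)[::-1]+[x0,0]
    print("stop",c,lo,hi,len(q),onz("top",c,.036))
cv2.imwrite("pics/c.png",cv2.resize(T[195:285,165:425],None,fx=3,fy=3,interpolation=2))
E
```

```text
knob [345.30163934 137.89180328] [337 127  17  24 305] [355.33695652 244.60326087] [348 238  16  14 184] [ 0.56022322 -0.14742271  0.20886918] 0.0020202661024278047
 onz top [ 0.55913121 -0.1472023   0.211     ] side [ 0.56051563 -0.14227624  0.211     ]
disc [307.90740741 242.68518519] [303 240  10   7  54] [267.91428571 234.58571429] [263 231  11   8  70] [0.58655001 0.02575536 0.09575416] 0.0035964538912189093
 onz top [0.58462696 0.02531539 0.098     ] side [0.58766078 0.02888523 0.098     ]
stop [180.3255814  221.02325581] [178 215] [183 227] 43 [0.6197314  0.23743538 0.036     ]
stop [409.22580645 259.01075269] [405 251] [413 268] 93 [ 0.53401365 -0.29983009  0.036     ]
```

View pics/c.png

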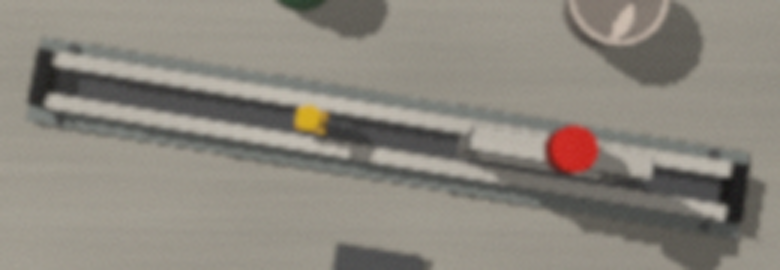

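The crop shows the knob at about (572,148)/3, the marker disc at (310,119)/3, and the stops at (42,84)/3 and (735,190)/3. That puts the rail at about 8.8° from world y, with mid-rail near (0.576,-0.031). Triangulated knob height is 0.209, against 0.211 in the text.

```bash
cat >> h.py <<'E'
def plan(goal,ang=np.radians(8.8)):
    s=ctrl.sense();r=R.from_quat(s["tcp_rot"]);M=r.as_matrix()
    d=np.array([np.sin(ang),np.cos(ang),0])
    best=[]
    for sg in(1,-1):
        x=np.array([0,0,-1.]);z=sg*d;G=np.c_[x,np.cross(z,x),z]
        best.append((r.inv()*R.from_matrix(G)).as_rotvec())
    print("p",s["position"].round(4),"q6",s["joint_positions"][5].round(3));print("rotvecs",*[b.round(3) for b in best])
    print("slide cm now-frame",(M.T@(np.array(goal)-s["position"])*100).round(2));print(M.round(3))
E
python3 -c "
from h import *
plan([.560,-.147,.29])"
```

```text
p [ 0.2637 -0.5661  0.2446] q6 -0.019
rotvecs [-2.552e+00 -1.000e-03 -2.000e-03] [ 0.589 -0.001  0.   ]
slide cm now-frame [ -4.5   44.56 -25.49]
[[-0.001  0.907  0.422]
 [ 0.001  0.422 -0.907]
 [-1.     0.    -0.001]]
```

step_arm(steps=[{"slide":[-2.25,2.5,-1.4],"delta_rot":[0,0,0],"fingers":-1},{"slide":[-2.25,2.5,-1.4],"delta_rot":[0,0,0],"fingers":-1},{"slide":[0,3.3,-1.9],"delta_rot":[0,0,0],"fingers":-1},{"slide":[0,3.3,-1.9],"delta_rot":[0,0,0],"fingers":-1},{"slide":[0,3.3,-1.9],"delta_rot":[0,0,0],"fingers":-1},{"slide":[0,3.3,-1.9],"delta_rot":[0,0,0],"fingers":-1},{"slide":[0,3.3,-1.9],"delta_rot":[0,0,0],"fingers":-1},{"slide":[0,3.3,-1.9],"delta_rot":[0,0,0],"fingers":-1},{"slide":[0,3.3,-1.9],"delta_rot":[0,0,0],"fingers":-1},{"slide":[0,3.3,-1.9],"delta_rot":[0,0,0],"fingers":-1},{"slide":[0,3.3,-1.9],"delta_rot":[0,0,0],"fingers":-1},{"slide":[0,3.3,-1.9],"delta_rot":[0,0,0],"fingers":-1}])

```text
time_s: 1.1
position: [0.5168, -0.2067, 0.2901]
tcp_rot: [0.38, 0.596, -0.38, 0.596]
ft_force: [1.2, -0.2, -0.5]
opening: 0.0855
```

step_arm(steps=[{"slide":[0,3.3,-1.9],"delta_rot":[0,0,0],"fingers":-1},{"slide":[0,3.2,-1.7],"delta_rot":[0,0,0],"fingers":-1},{"slide":[0,0,0],"delta_rot":[0.118,0,0],"fingers":-1},{"slide":[0,0,0],"delta_rot":[0.118,0,0],"fingers":-1},{"slide":[0,0,0],"delta_rot":[0.118,0,0],"fingers":-1},{"slide":[0,0,0],"delta_rot":[0.118,0,0],"fingers":-1},{"slide":[0,0,0],"delta_rot":[0.117,0,0],"fingers":-1},{"slide":[0,0,0],"delta_rot":[0,0,0],"fingers":-1},{"slide":[0,0,0],"delta_rot":[0,0,0],"fingers":-1}])

```text
time_s: 1.85
position: [0.5598, -0.1484, 0.29]
tcp_rot: [-0.536, -0.461, 0.536, -0.461]
ft_force: [-0.4, 0.4, 0.0]
opening: 0.0854
```

```bash
python3 -c "
from h import *
plan([.560,-.147,.208]);print(ctrl.sense()['ft_force'],ctrl.sense()['time_s'])
cv2.imwrite('pics/side1.png',capture('side'))"
```

```text
p [ 0.5598 -0.1484  0.29  ] q6 1.441
rotvecs [-3.138e+00 -1.000e-03 -0.000e+00] [ 0.004 -0.     0.001]
slide cm now-frame [ 8.2   0.   -0.14]
[[-0.001  0.989 -0.149]
 [ 0.    -0.149 -0.989]
 [-1.    -0.001 -0.   ]]
[-0.40224884  0.44404119  0.04837201] 1.85
```

View pics/side1.png

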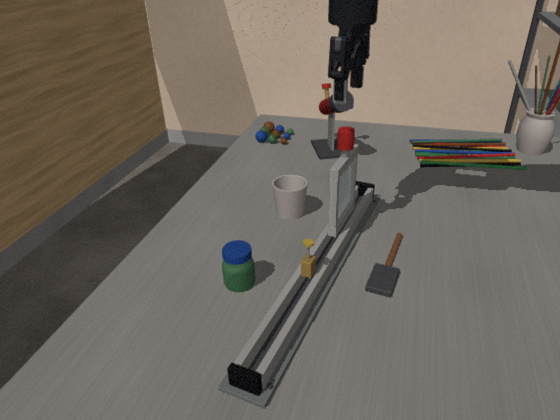

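The gripper hangs at (346,85), directly over the knob at (346,138). Now I'll descend and grip.

step_arm(steps=[{"slide":[2.0,0,-0.1],"delta_rot":[0,0,0],"fingers":-1},{"slide":[2.0,0,0],"delta_rot":[0,0,0],"fingers":-1},{"slide":[2.0,0,0],"delta_rot":[0,0,0],"fingers":-1},{"slide":[1.2,0,0],"delta_rot":[0,0,0],"fingers":-1},{"slide":[1.0,0,0],"delta_rot":[0,0,0],"fingers":-1},{"slide":[0,0,0],"delta_rot":[0,0,0],"fingers":-1},{"slide":[0,0,0],"delta_rot":[0,0,0],"fingers":-0.5},{"slide":[0,0,0],"delta_rot":[0,0,0],"fingers":0},{"slide":[0,0,0],"delta_rot":[0,0,0],"fingers":0.3},{"slide":[0,0,0],"delta_rot":[0,0,0],"fingers":0.6},{"slide":[0,0,0],"delta_rot":[0,0,0],"fingers":1},{"slide":[0,0,0],"delta_rot":[0,0,0],"fingers":1}], force=40)

```text
time_s: 2.9
position: [0.5606, -0.1476, 0.2093]
tcp_rot: [0.537, 0.46, -0.536, 0.461]
ft_force: [-1.6, -0.2, 5.9]
opening: 0.0293
```

step_arm(steps=[{"slide":[0,0,0],"delta_rot":[0,0,0],"fingers":1},{"slide":[0,0,0],"delta_rot":[0,0,0],"fingers":1},{"slide":[0,0,0],"delta_rot":[0,0,0],"fingers":1},{"slide":[0,0,0],"delta_rot":[0,0,0],"fingers":1}])

```text
time_s: 3.23
position: [0.5607, -0.1475, 0.2093]
tcp_rot: [0.537, 0.46, -0.536, 0.461]
ft_force: [-0.8, -0.0, 5.7]
opening: 0.0293
```

Gripped: the opening is 29.3 mm on a 30 mm knob. Next, slide along the rail.

step_arm(steps=[{"slide":[0,0,-0.5],"delta_rot":[0,0,0],"fingers":1},{"slide":[0,0,-0.8],"delta_rot":[0,0,0],"fingers":1},{"slide":[0,0,-0.8],"delta_rot":[0,0,0],"fingers":1},{"slide":[0,0,-0.8],"delta_rot":[0,0,0],"fingers":1},{"slide":[0,0,-0.8],"delta_rot":[0,0,0],"fingers":1},{"slide":[0,0,-0.8],"delta_rot":[0,0,0],"fingers":1}])

```text
time_s: 3.73
position: [0.5677, -0.1032, 0.2093]
tcp_rot: [0.537, 0.46, -0.537, 0.461]
ft_force: [-0.5, -2.6, 5.1]
opening: 0.0291
```

step_arm(steps=[{"slide":[0,0,-0.8],"delta_rot":[0,0,0],"fingers":1},{"slide":[0,0,-0.8],"delta_rot":[0,0,0],"fingers":1},{"slide":[0,0,-0.8],"delta_rot":[0,0,0],"fingers":1},{"slide":[0,0,-0.8],"delta_rot":[0,0,0],"fingers":1},{"slide":[0,0,-0.8],"delta_rot":[0,0,0],"fingers":1},{"slide":[0,0,-0.5],"delta_rot":[0,0,0],"fingers":1}])

```text
time_s: 4.23
position: [0.5749, -0.0583, 0.2093]
tcp_rot: [0.537, 0.46, -0.536, 0.461]
ft_force: [-0.9, -2.3, 5.3]
opening: 0.0291
```

step_arm(steps=[{"slide":[0,0,-0.4],"delta_rot":[0,0,0],"fingers":1},{"slide":[0,0,-0.4],"delta_rot":[0,0,0],"fingers":1},{"slide":[0,0,-0.4],"delta_rot":[0,0,0],"fingers":1},{"slide":[0,0,-0.4],"delta_rot":[0,0,0],"fingers":1},{"slide":[0,0,-0.4],"delta_rot":[0,0,0],"fingers":1},{"slide":[0,0,-0.4],"delta_rot":[0,0,0],"fingers":1}])

```text
time_s: 4.73
position: [0.5786, -0.0353, 0.2093]
tcp_rot: [0.537, 0.459, -0.536, 0.461]
ft_force: [1.4, -3.8, 5.4]
opening: 0.029
```

step_arm(steps=[{"slide":[0,0,-0.2],"delta_rot":[0,0,0],"fingers":1},{"slide":[0,0,-0.2],"delta_rot":[0,0,0],"fingers":1}])

```text
time_s: 4.9
position: [0.5792, -0.0313, 0.2093]
tcp_rot: [0.537, 0.459, -0.536, 0.461]
ft_force: [0.6, -4.3, 5.0]
opening: 0.0291
```

step_arm(steps=[{"slide":[0,0,-0.2],"delta_rot":[0,0,0],"fingers":1},{"slide":[0,0,-0.2],"delta_rot":[0,0,0],"fingers":1}])

```text
time_s: 5.07
position: [0.5798, -0.0274, 0.2093]
tcp_rot: [0.537, 0.459, -0.536, 0.461]
ft_force: [0.0, -4.5, 5.0]
opening: 0.0292
```

Drag rose from 2.5 to about 4.3 N, so the marker is being pushed. I'll continue in short steps.

step_arm(steps=[{"slide":[0,0,-0.2],"delta_rot":[0,0,0],"fingers":1},{"slide":[0,0,-0.2],"delta_rot":[0,0,0],"fingers":1},{"slide":[0,0,-0.2],"delta_rot":[0,0,0],"fingers":1},{"slide":[0,0,-0.2],"delta_rot":[0,0,0],"fingers":1}])

```text
time_s: 5.4
position: [0.581, -0.0196, 0.2094]
tcp_rot: [0.537, 0.459, -0.536, 0.461]
ft_force: [0.6, -3.5, 5.2]
opening: 0.029
```

step_arm(steps=[{"slide":[0,0,-0.2],"delta_rot":[0,0,0],"fingers":1},{"slide":[0,0,-0.2],"delta_rot":[0,0,0],"fingers":1}])

```text
time_s: 5.57
position: [0.5817, -0.0156, 0.2093]
tcp_rot: [0.537, 0.459, -0.536, 0.461]
ft_force: [1.2, -3.4, 5.7]
opening: 0.0288
```

step_arm(steps=[{"slide":[0,0,-0.2],"delta_rot":[0,0,0],"fingers":1},{"slide":[0,0,-0.2],"delta_rot":[0,0,0],"fingers":1}])

```text
time_s: 5.73
position: [0.5823, -0.0116, 0.2093]
tcp_rot: [0.537, 0.459, -0.536, 0.461]
ft_force: [1.2, -3.2, 5.3]
opening: 0.0291
```

step_arm(steps=[{"slide":[0,0,-0.2],"delta_rot":[0,0,0],"fingers":1},{"slide":[0,0,-0.2],"delta_rot":[0,0,0],"fingers":1}])

```text
time_s: 5.9
position: [0.5829, -0.0077, 0.2093]
tcp_rot: [0.537, 0.459, -0.536, 0.461]
ft_force: [1.3, -3.9, 5.1]
opening: 0.0291
```

step_arm(steps=[{"slide":[0,0,-0.2],"delta_rot":[0,0,0],"fingers":1},{"slide":[0,0,-0.2],"delta_rot":[0,0,0],"fingers":1}])

```text
time_s: 6.07
position: [0.5836, -0.0037, 0.2093]
tcp_rot: [0.537, 0.459, -0.536, 0.461]
ft_force: [1.3, -3.9, 5.0]
opening: 0.0289
```

step_arm(steps=[{"slide":[0,0,-0.2],"delta_rot":[0,0,0],"fingers":1},{"slide":[0,0,-0.2],"delta_rot":[0,0,0],"fingers":1}])

```text
time_s: 6.23
position: [0.5842, 0.0003, 0.2093]
tcp_rot: [0.537, 0.459, -0.536, 0.461]
ft_force: [1.9, -3.5, 5.6]
opening: 0.0291
```

step_arm(steps=[{"slide":[0,0,-0.2],"delta_rot":[0,0,0],"fingers":1},{"slide":[0,0,-0.2],"delta_rot":[0,0,0],"fingers":1}])

```text
time_s: 6.4
position: [0.5848, 0.0042, 0.2093]
tcp_rot: [0.537, 0.459, -0.536, 0.461]
ft_force: [1.1, -3.7, 5.4]
opening: 0.029
```

step_arm(steps=[{"slide":[0,0,-0.2],"delta_rot":[0,0,0],"fingers":1},{"slide":[0,0,-0.2],"delta_rot":[0,0,0],"fingers":1}])

```text
time_s: 6.57
position: [0.5855, 0.0082, 0.2094]
tcp_rot: [0.537, 0.459, -0.536, 0.461]
ft_force: [2.8, -3.7, 4.5]
opening: 0.0289
```

step_arm(steps=[{"slide":[0,0,-0.2],"delta_rot":[0,0,0],"fingers":1},{"slide":[0,0,-0.2],"delta_rot":[0,0,0],"fingers":1}])

```text
time_s: 6.73
position: [0.5861, 0.0121, 0.2093]
tcp_rot: [0.537, 0.459, -0.536, 0.461]
ft_force: [1.6, -4.1, 5.8]
opening: 0.0293
```

step_arm(steps=[{"slide":[0,0.02,-0.2],"delta_rot":[0,0,0],"fingers":1},{"slide":[0,0.02,-0.2],"delta_rot":[0,0,0],"fingers":1}])

```text
time_s: 6.9
position: [0.5867, 0.0161, 0.2093]
tcp_rot: [0.537, 0.46, -0.536, 0.461]
ft_force: [-1.4, -3.1, 6.2]
opening: 0.029
```

step_arm(steps=[{"slide":[0,0.02,-0.2],"delta_rot":[0,0,0],"fingers":1},{"slide":[0,0,-0.2],"delta_rot":[0,0,0],"fingers":1}])

```text
time_s: 7.07
position: [0.5874, 0.0201, 0.2093]
tcp_rot: [0.537, 0.46, -0.537, 0.461]
ft_force: [-0.9, -3.0, 6.3]
opening: 0.0292
```

step_arm(steps=[{"slide":[0,0,-0.2],"delta_rot":[0,0,0],"fingers":1},{"slide":[0,0,-0.2],"delta_rot":[0,0,0],"fingers":1}])

```text
time_s: 7.23
position: [0.588, 0.024, 0.2093]
tcp_rot: [0.537, 0.46, -0.537, 0.461]
ft_force: [-0.8, -3.9, 7.1]
opening: 0.0293
```

step_arm(steps=[{"slide":[0,0,-0.2],"delta_rot":[0,0,0],"fingers":1},{"slide":[0,0,-0.2],"delta_rot":[0,0,0],"fingers":1}])

```text
time_s: 7.4
position: [0.5886, 0.0277, 0.2093]
tcp_rot: [0.537, 0.46, -0.537, 0.461]
ft_force: [-0.4, -5.9, 7.8]
opening: 0.0293
```

step_arm(steps=[{"slide":[0,0,-0.2],"delta_rot":[0,0,0],"fingers":1},{"slide":[0,0,0],"delta_rot":[0,0,0],"fingers":1}])

```text
time_s: 7.57
position: [0.5889, 0.0296, 0.2093]
tcp_rot: [0.537, 0.46, -0.537, 0.461]
ft_force: [-0.6, -4.4, 6.1]
opening: 0.0292
```

step_arm(steps=[{"slide":[0,0,-0.2],"delta_rot":[0,0,0],"fingers":1},{"slide":[0,0,-0.1],"delta_rot":[0,0,0],"fingers":1}])

```text
time_s: 7.73
position: [0.5892, 0.0317, 0.2093]
tcp_rot: [-0.536, -0.459, 0.537, -0.461]
ft_force: [-2.5, -11.6, 7.9]
opening: 0.0293
```

step_arm(steps=[{"slide":[0,0,0],"delta_rot":[0,0,0],"fingers":1},{"slide":[0,0,0],"delta_rot":[0,0,0],"fingers":1},{"slide":[0,0,0],"delta_rot":[0,0,0],"fingers":1},{"slide":[0,0,0],"delta_rot":[0,0,0],"fingers":1}])

```text
time_s: 8.07
position: [0.5892, 0.0318, 0.2093]
tcp_rot: [-0.537, -0.459, 0.537, -0.461]
ft_force: [-0.9, -8.1, 7.3]
opening: 0.0289
```

Holding at 8.1 N total leaves an extra of 4.4 N or slightly more, which is marginal. I'll press 1.5 mm further and hold.

step_arm(steps=[{"slide":[0,0,-0.1],"delta_rot":[0,0,0],"fingers":1},{"slide":[0,0,-0.05],"delta_rot":[0,0,0],"fingers":1},{"slide":[0,0,0],"delta_rot":[0,0,0],"fingers":1},{"slide":[0,0,0],"delta_rot":[0,0,0],"fingers":1}])

```text
time_s: 8.4
position: [0.5894, 0.0328, 0.2093]
tcp_rot: [-0.536, -0.459, 0.537, -0.461]
ft_force: [-2.3, -10.9, 7.7]
opening: 0.0292
```

step_arm(steps=[{"slide":[0,0,0],"delta_rot":[0,0,0],"fingers":1},{"slide":[0,0,0],"delta_rot":[0,0,0],"fingers":1},{"slide":[0,0,0],"delta_rot":[0,0,0],"fingers":1}])

```text
time_s: 8.65
position: [0.5894, 0.0328, 0.2093]
tcp_rot: [-0.536, -0.459, 0.537, -0.461]
ft_force: [-0.9, -10.7, 7.6]
opening: 0.0288
```

The hold is steady at about 10.8 N, so the extra is about 7 N and it is bound. Now I'll back off 20 mm.

step_arm(steps=[{"slide":[0,0,0.2],"delta_rot":[0,0,0],"fingers":1},{"slide":[0,0,0.3],"delta_rot":[0,0,0],"fingers":1},{"slide":[0,0,0.4],"delta_rot":[0,0,0],"fingers":1},{"slide":[0,0,0.4],"delta_rot":[0,0,0],"fingers":1},{"slide":[0,0,0.4],"delta_rot":[0,0,0],"fingers":1},{"slide":[0,0,0.3],"delta_rot":[0,0,0],"fingers":1},{"slide":[0,0,0.1],"delta_rot":[0,0,0],"fingers":1},{"slide":[0,0,0],"delta_rot":[0,0,0],"fingers":1},{"slide":[0,0,0],"delta_rot":[0,0,0],"fingers":1},{"slide":[0,0,0],"delta_rot":[0,0,0],"fingers":1},{"slide":[0,0,0],"delta_rot":[0,0,0],"fingers":1}])

```text
time_s: 9.57
position: [0.5864, 0.0141, 0.2093]
tcp_rot: [0.537, 0.46, -0.536, 0.461]
ft_force: [0.2, -1.1, 6.7]
opening: 0.0289
```

Run:
```python
from h import *
S=capture('side');cv2.imwrite('pics/side2.png',S);cv2.imwrite('pics/c2.png',cv2.resize(S[120:330,220:400],None,fx=2.8,fy=2.8,interpolation=2))
p=ctrl.sense()['position'];print(p)
```

```text
[0.58644511 0.01415901 0.20932788]
```

View pics/c2.png

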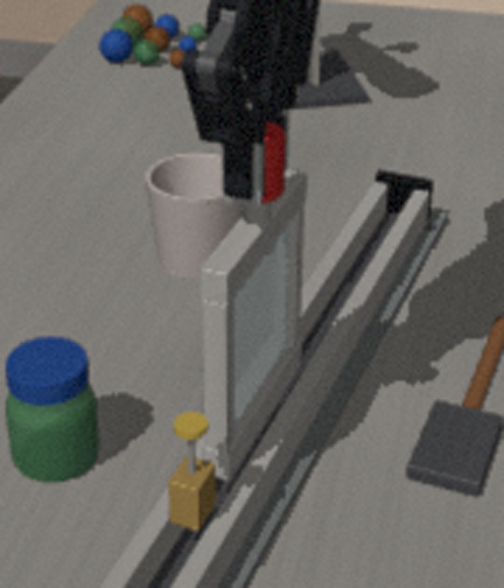

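The crop shows the screen's leading edge bottom at about (222,470)/2.8 and the marker block at (193,492)/2.8, with a visible gap between them. TCP travel gives 18.9 mm. Now release and rise.

step_arm(steps=[{"slide":[0,0,0],"delta_rot":[0,0,0],"fingers":0.2},{"slide":[0,0,0],"delta_rot":[0,0,0],"fingers":-0.3},{"slide":[0,0,0],"delta_rot":[0,0,0],"fingers":-0.6},{"slide":[0,0,0],"delta_rot":[0,0,0],"fingers":-1},{"slide":[0,0,0],"delta_rot":[0,0,0],"fingers":-1},{"slide":[0,0,0],"delta_rot":[0,0,0],"fingers":-1},{"slide":[0,0,0],"delta_rot":[0,0,0],"fingers":-1},{"slide":[0,0,0],"delta_rot":[0,0,0],"fingers":-1}])

```text
time_s: 10.28
position: [0.5857, 0.014, 0.2082]
tcp_rot: [-0.537, -0.46, 0.537, -0.46]
ft_force: [-0.4, -0.9, 1.0]
opening: 0.0857
```

step_arm(steps=[{"slide":[-1,0,0],"delta_rot":[0,0,0],"fingers":-1},{"slide":[-2,0,0],"delta_rot":[0,0,0],"fingers":-1},{"slide":[-3,0,0],"delta_rot":[0,0,0],"fingers":-1},{"slide":[-3,0,0],"delta_rot":[0,0,0],"fingers":-1},{"slide":[-2,-3,0],"delta_rot":[0,0,0],"fingers":-1},{"slide":[0,-3.5,0],"delta_rot":[0,0,0],"fingers":-1},{"slide":[0,-3.5,0],"delta_rot":[0,0,0],"fingers":-1},{"slide":[0,-3.5,0],"delta_rot":[0,0,0],"fingers":-1},{"slide":[0,-3.5,0],"delta_rot":[0,0,0],"fingers":-1},{"slide":[0,0,0],"delta_rot":[0,0,0],"fingers":-1},{"slide":[0,0,0],"delta_rot":[0,0,0],"fingers":-1}])

```text
time_s: 11.2
position: [0.4167, 0.0402, 0.3194]
tcp_rot: [0.537, 0.46, -0.536, 0.461]
ft_force: [0.4, 0.1, 0.6]
opening: 0.085
```

Run:
```python
from h import *
S=capture('side');T=capture('top');cv2.imwrite('pics/side3.png',S);cv2.imwrite('pics/top3.png',T)
red=((0,170,60),(8,255,255));yel=((20,150,80),(35,255,255))
d=np.array([.157,.988,0])
P={}
for nm,c,rs,rt in(("knob",red,(290,130,345,200),(250,205,320,250)),("disc",yel,(270,260,300,279),(215,215,255,240))):
    a,sa=blob(S,rs,*c);b,sb=blob(T,rt,*c);P[nm]=tri(a,b)[0];print(nm,a,sa[4],b,sb[4],*tri(a,b))
print("gap",(P["disc"]-P["knob"])@d-72, 1000*((P["disc"]-P["knob"])@d)-72)
print(ctrl.sense()['ft_force'],ctrl.sense()['position'])
a=cv2.resize(S[120:330,220:420],None,fx=2,fy=2,interpolation=2);b=cv2.resize(T[180:290,170:360],None,fx=2,fy=2,interpolation=2)
o=np.zeros((420,780,3),np.uint8);o[:,:400]=a;o[:220,400:]=b;cv2.imwrite('pics/c3.png',o)
```

```text
knob [311.2642369  177.25512528] 439 [270.11111111 230.27777778] 162 [0.58591882 0.01518392 0.20956553] 0.0006993490285789228
disc [287.42028986 271.76811594] 69 [233.         228.67142857] 70 [0.59924929 0.10335723 0.09543482] 0.0036862708080602183
gap -71.9107918855497 17.208114450295156
[0.19015795 0.11573854 0.41469786] [0.41886276 0.03999141 0.31936515]
```

View pics/c3.png

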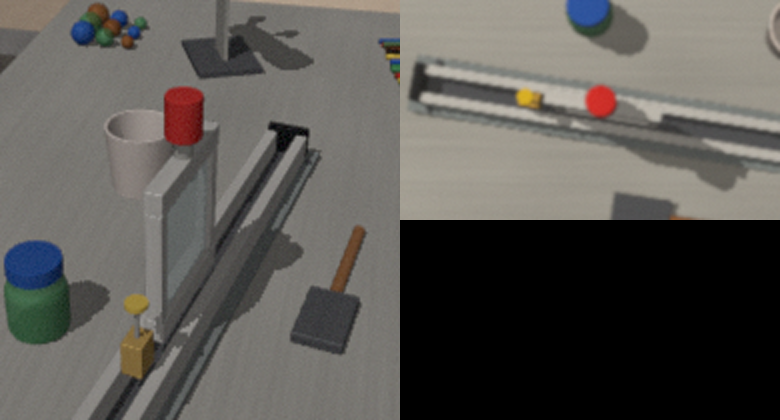

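The view shows the knob, screen and marker separated, with the hand clear and the pot, jar and paddle in place. The gap is about 17 mm by vision and 19 mm by arm travel.

```bash
python3 -c "
from workcell import ctrl
print(ctrl.hand_in())"
```

```text
the job is handed in; nothing more can be done
None
```

The job is done and handed in after about 11 s of robot time; the hand-in gave no verdict.

- **Sliding and binding:** I gripped the red knob from above and slid the screen along the rail until it met the marker. Drag rose from about 2.5 N to 3.7 N there. I pushed both on until the screen bound and held it at about 10.8 N total. That is roughly 7 N above the sliding drag, against the 4 N needed and the 18 N limit.
- **Backing off:** I then backed the screen off, let go and moved the hand clear of the rail.
- **Gap:** The arm's travel gives 18.9 mm and the two camera views give 17.2 mm. They disagree by about 2 mm, roughly the calibration error, and both are inside 13–27 mm.
- **Clear of the tight spot:** The screen sits about 10 mm short of where resistance began to rise.
- **Surroundings:** The hand reads about zero force. The pot, jar and paddle look unmoved in the last picture; I did not measure them. The fingers stayed well above the marker throughout.

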